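# Free a wedged self-closing lid and secure it

### The job

The spring-closed lid of the grey solvent box has been jammed ajar with a wooden wedge, too tight to pull straight out without dragging the box. Work it loose by rocking its tail from side to side, without yanking it or shifting the box, and lay it gently on the worktop. Once the lid has shut, swing the hasp down over the staple and move the retaining pin from its parking lug to the staple, dropped home through the loop; leave the other tools where they lie.

Things in the scene. Friction and masses are not known exactly. Their poses are not given: they have to be found in the camera images.
- box: Grey sheet-steel solvent box, 160 deep (x) x 300 wide (y) x 130 mm to the rim, 5 kg with its lid, loose on rubber feet (slides at about 25 N) on a 6 mm hardboard sheet; the cloth beside it is 2 mm. Origin: centre of the underside; -x is the front. In its frame: front face x -80 mm, wedge y about -100, hasp and staple y +20, parking lug with the pin x -118, y +105.
- lid (a joint): Angle of the lid (12 mm plate, hinged along the box's rear rim, closed by coil springs): 0 shut, about 0.06 while the wedge holds it ajar; it falls shut by itself, damped.
- hasp (a joint): Angle of the slotted steel hasp, which turns freely about an axis along the box's y: 0 hanging down over the staple, 1.57 pointing out to the front, 3.14 upright, 3.75 its stop, leaning back over the lid (start). Past upright it falls forward by its own weight and hangs.
- hasp_axis (a point): Middle of the hasp's hinge axis, at the lid's front upper edge, 92 mm in front of the box's origin and 142 mm above it when the lid is shut.
- hasp_end (a point): Free end of the hasp, 78 mm from its axis: a plate 52 mm wide (y), 4 mm thick, 84 mm long, with a rolled 9 mm lip at the end; free on both edges and behind.
- wedge: Plain wooden wedge, 115 long (x) x 36 wide (y) mm, 27 mm thick at the tail (-x, towards the robot), 5 mm at the tip (+x), flat underside level with the rim. Origin: centre of the underside. The last 22 to 26 mm at the tip are pinched with about 30 N between the lid's front edge and the box's rim: straight pull about 50 N, but swinging it in yaw about the pinched place takes about 8 N.
- wedge_tail (a point): Grip point in the wedge's tail, on its centre line, 20 mm from the tail's end, 11.5 mm above the underside (23 mm thick, 36 mm wide there); free air below and on both sides. The pinched place lies 70 to 90 mm further along the wedge's +x. While the tail swings 10 to 15 degrees each way about it, a pull of 1 to 2 mm a swing draws the wedge out.
- pin: Steel drop pin, 86 mm long: shank 11 mm thick and 50 mm long with a bullet tip, above it a collar and a round head. Origin: the tip; z runs up the pin. It stands upright in the parking lug, a plate with a 17 mm hole whose top is 100 mm above the box's underside.
- pin_head (a point): Grip point in the pin's knurled head (22 mm thick, 31 mm high, above a square collar 25 mm wide and 5 mm thick), 77 mm above the tip and 27 mm above the collar's underside.
- loop (a point): Centre of the opening of the staple, a level loop of 7 mm round bar on the box's front, 96 mm above the box's underside: opening 16 mm wide (y); it reaches 16 mm towards the front from this point and, with the hasp down, 20 mm back to the hasp's plate. The pin goes through it from above; its collar rests on the bars, 3.5 mm above this point.
- tape: Grey tape measure, 44x57x33 mm, left of the box; origin centre of underside. To be left alone.
- rule: Wooden folding rule, 19x168x6 mm, lying in front of the box; origin centre of underside. To be left alone.
- stone: Grey oilstone, 30x105x20 mm, lying in front, to the right; origin centre of underside. To be left alone.
Not all that is in view belongs to the job. Of the things that look like the pin, the smaller one is meant.

How it is judged:
By the outcome, as a careful person would: the job done as asked, in the order asked, and still so for the second after the job is handed in, with the robot touching nothing.
It also fails if it takes over 72 s, if anything falls off the work surface, if the arm or the gripper's body presses on something with over 40 N, if the wrist force passes 120 N, or if a joint passes its speed limit or range.

### The arm

A 6-joint arm with a two-finger parallel gripper is mounted at the origin on a cart in front of the work surface, level with it; the furniture and walls round the work are solid. World frame = base frame: x ahead of the robot, y to its left, z up, the work surface at z = 0. Lengths are in m, angles in rad, forces in N, time in s.
With the tool pointing down it reaches from about 0.3 to 0.775 m from the base axis. Payload 14.6 kg.
Tool frame: the origin (TCP) lies at the very end of the fingers, on their centre line; the grasp point (between the pads) lies 19 mm behind it; z points along the fingers, y is the line along which they close (so a half turn about z gives the same grasp; the last joint's range is limited). The gripper opens to 94 mm and grips with 3 to 60 N. Pads are 16 mm wide; open, the fingers measure 119 mm over their backs; the gripper's body (75 mm by 177 mm) begins 78 mm behind the grasp point.
Start: joints at [1.04, 0.3, 1.521, -0, 1.321, -0.067], TCP at [0.246, 0.492, 0.205] pointing down, gripper open.
Joint ranges: [-3.03, 3.03], [-0.79, 2.21], [0.23, 2.52], [-1.04, 4.18], [0, 3.07], [-2.55, 2.55]. Speed limits (rad/s): [2.22, 2.22, 2.57, 3.14, 3.14, 3.14].

### API

Orientations are given as [roll, pitch, yaw] about the fixed x, y, z axes, in that order (R = Rz(yaw) Ry(pitch) Rx(roll)).
In Python, from station import status, vision, order, silhouettes gives the robot as it stands. The module is installed in compiled form; this text tells all that it offers.
- The arm moves only by the shell command python3 -m pendant 'ROWS' [FORCE]. ROWS is JSON, one flat list of numbers, 7 for each row, row after row: the shift along the tool's x, y, z in units of 500 mm (1.0 is 500 mm), then the turn, a rotation vector about the tool's x, y, z in units of 90 degrees (1.0 is 90 degrees), then the opening, from -1 (shut) to 1 (fully open). A call has 1 to 12 rows; each row is the pose to reach, as a shift and turn from the pose commanded when the call began, along the tool's axes at that moment; what a row does not reach only later rows make up. A row lasts 1/10 s, in which the tool goes at most 50 mm and 8.59 degrees, less where a joint would pass 70% of its speed; a pose out of reach is approached as far as the arm can. A call with a number of a shift or a turn outside -1 to 1 is refused whole. A call with a gripper value outside its range is refused whole. The fingers move at their own pace and stop on an object; FORCE is the grip in N (left out, the last holds). Time passes only in rows, so rows that repeat a pose let the fingers close. It gives the time, the measured TCP pose, the force, the opening and the grip force at its end, in the units of the state.
- status.get_obs(): the state, without advancing time (a new reading comes with each control period).
- vision.camera(name): name is "side" or "top"; returns a dict with "pixels" (420x560x3 uint8, red, green, blue), "K" (3x3 intrinsics, pixels), "R" (3x3) and "t" (3): a world point X has camera coordinates R X + t. Camera axes: x right, y down, z forward; pixel columns grow to the right and rows downward; lengths in m; the calibration is good to about 2 mm. A picture is of the moment at which its call begins. There is no depth.
- order.hand_in(): hands the job in; it is judged then, once.
Trained networks look in a picture, given as the dict that the camera call returned (one of the last four; its "shot" number tells which), for a name from the list of things; names that differ only in an ending like _2 or _b are one class to them, and where a whole thing is asked for, a point or a joint stands for the part that bears it (a point fixed in the world has none). Each returns a list of dicts, best first, with "score" (0 to 1); they miss things now and then, are a little off and sometimes report something else, mostly with a low value. They report only what shows in the picture. A call takes as long as a camera call. They do not tell look-alikes from the thing itself.
- silhouettes(target, picture): "region" (420x560 bool, what is visible of it) and "extent" ([left, top, right, bottom] in pixels, round what is visible of it).
The state is a dict: "time_s": time; "qpos": joint angles; "joint_vel": joint speeds; "tau": joint torques, N m; "ee_pos": TCP position; "eef_rot": TCP orientation; "force": force on the tool from outside, world axes, zero at the start; "moment": the same for the moment, N m; "grip_width": finger opening in m; "grip_force": force on a finger pad.
Only numpy, scipy, OpenCV 4.12 (cv2) and the standard library are available. Lean on these libraries where they do the work, as an engineer would, in place of code of your own. Each camera call takes 0.05 s, during which the arm holds its last target. There are 200 camera calls.

## Working session

There is one attempt and no reset: what is moved stays moved. The work goes in short steps, Python scripts to look and compute and a shell command to move; the robot and the scene stay as the last step left them, time stands still between calls to the robot, and variables do not carry over. Pictures are saved under pics/ and viewed, at most 12 in all, crops included, and the job is handed in when it is done.

```bash
mkdir -p pics; cat > h.py <<'E'
import numpy as np, cv2
from station import status, vision, order, silhouettes
from scipy.spatial.transform import Rotation as Ro
def ray(p,u,v):
    d=p["R"].T@np.linalg.inv(p["K"])@np.array([u,v,1.]); c=-p["R"].T@p["t"]; return c,d/np.linalg.norm(d)
def onz(p,u,v,z):
    c,d=ray(p,u,v); return c+d*(z-c[2])/d[2]
def tri(a,ua,b,ub):
    c1,d1=ray(a,*ua);c2,d2=ray(b,*ub)
    A=np.stack([d1,-d2],1);s=np.linalg.lstsq(A,c2-c1,rcond=None)[0]
    x,y=c1+s[0]*d1,c2+s[1]*d2; return (x+y)/2,np.linalg.norm(x-y)
def proj(p,X):
    q=p["K"]@(p["R"]@np.asarray(X,float)+p["t"]); return q[:2]/q[2]
def save(p,n,crop=None,s=1):
    im=cv2.cvtColor(p["pixels"],cv2.COLOR_RGB2BGR)
    if crop: l,t,r,b=crop; im=im[t:b,l:r]
    cv2.imwrite("pics/"+n,cv2.resize(im,None,fx=s,fy=s,interpolation=cv2.INTER_CUBIC))
E
python3 - <<'E'
from h import *
a=vision.camera("side");b=vision.camera("top")
save(a,"side0.png",s=1.4);save(b,"top0.png",s=1.4)
np.set_printoptions(precision=4,suppress=True)
for n,p in(("side",a),("top",b)):
    print(n,"cam",-p["R"].T@p["t"],"K",p["K"][0,0],"fwd",p["R"][2])
    for t in["box","lid","hasp","wedge","pin","loop","tape","rule","stone"]:
        for r in silhouettes(t,p)[:4]:
            m=r["region"];ys,xs=np.nonzero(m);print(t,round(r["score"],2),r["extent"],m.sum(),(xs.mean().round(1),ys.mean().round(1)) if len(xs) else "")
o=status.get_obs();print(o)
E
```

```text
side cam [0.4944 0.7452 0.5611] K 457.41852859854004 fwd [ 0.0111 -0.8787 -0.4772]
box 0.67 [172.6, 140.7, 296.3, 272.3] 10996 (np.float64(229.7), np.float64(208.0))
lid 0.9 [173.4, 141.1, 275.9, 214.5] 5800 (np.float64(228.2), np.float64(181.7))
hasp 0.87 [244.5, 141.6, 278.4, 179.2] 423 (np.float64(260.5), np.float64(161.0))
wedge 0.64 [269.6, 151.1, 313.4, 169.3] 542 (np.float64(294.4), np.float64(161.1))
wedge 0.28 [176.3, 142.2, 298.2, 272.0] 10878 (np.float64(229.2), np.float64(208.2))
pin 0.85 [180.5, 253.0, 207.1, 317.6] 991 (np.float64(194.1), np.float64(278.6))
pin 0.69 [278.7, 204.8, 290.7, 240.2] 281 (np.float64(284.6), np.float64(218.3))
loop 0.7 [172.1, 141.9, 300.3, 271.7] 10930 (np.float64(229.3), np.float64(208.1))
tape 0.75 [237.7, 300.8, 271.2, 333.3] 828 (np.float64(253.3), np.float64(316.5))
stone 0.89 [338.3, 196.5, 369.8, 225.5] 403 (np.float64(353.0), np.float64(212.8))
top cam [ 0.4563 -0.0495  1.3279] K 468.5764961783261 fwd [ 0.046   0.0118 -0.9989]
box 0.84 [257.7, 134.8, 388.1, 226.8] 8908 (np.float64(321.5), np.float64(172.6))
box 0.39 [353.0, 205.9, 367
[... 808 characters left out ...]
 253.8, 339.9, 274.1] 480 (np.float64(310.3), np.float64(261.7))
rule 0.67 [305.3, 182.2, 329.0, 206.9] 456 (np.float64(314.9), np.float64(194.1))
stone 0.92 [339.4, 264.3, 373.9, 286.5] 418 (np.float64(356.1), np.float64(275.4))
{'time_s': 1.0, 'qpos': array([ 1.0404,  0.2999,  1.521 , -0.    ,  1.3207, -0.0666]), 'joint_vel': array([ 0.0015,  0.0008,  0.0003, -0.0006, -0.0001, -0.    ]), 'tau': array([  0.0006, -53.1658, -35.2916,   0.0708,   0.0212,   0.    ]), 'ee_pos': array([0.246 , 0.4919, 0.2055]), 'eef_rot': array([3.1416, 0.    , 2.6778]), 'force': array([-0.4233,  0.5545,  0.0722]), 'moment': array([-0.023 , -0.0049,  0.0142]), 'grip_force': 0.0, 'grip_width': 0.09391700715578785}
```

View pics/side0.png

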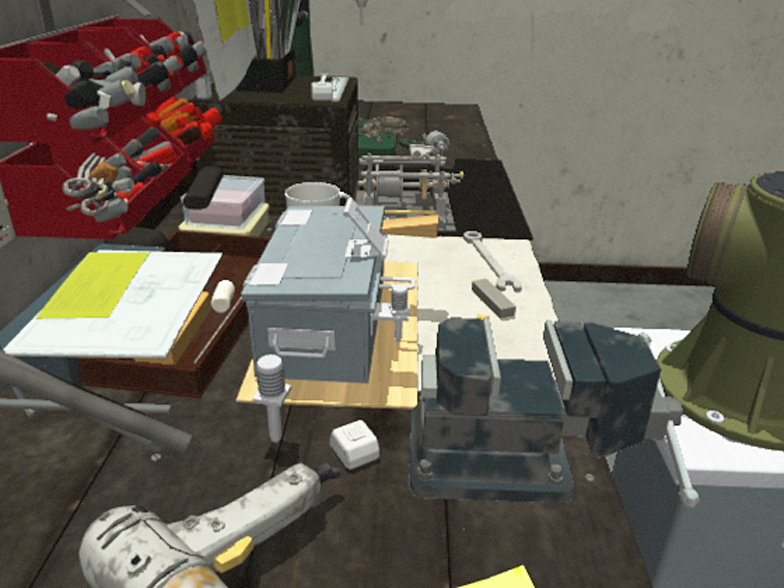

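View pics/top0.png

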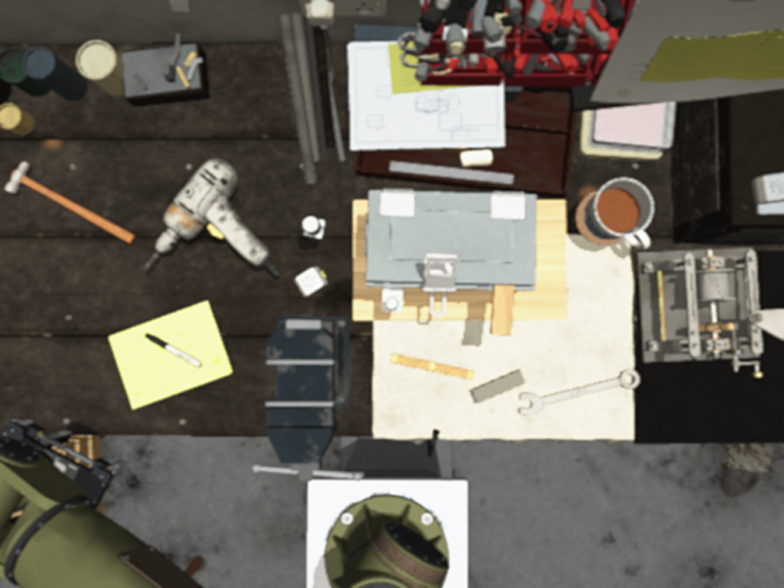

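The side view shows the two pin look-alikes: a large one standing free left of the box at about (194,279), and a smaller one in the lug at about (284,218). In the top view these are at (224,162) and (280,216). The smaller one in the lug is the one I want. The wedge tail is at top (359,238), the hasp leans back at (315,194), and the vise is at about (215,275).

```bash
python3 - <<'E'
from h import *
np.set_printoptions(precision=4,suppress=True)
a=vision.camera("side");b=vision.camera("top")
A=cv2.cvtColor(a["pixels"],cv2.COLOR_RGB2BGR)[130:280,165:325]; B=cv2.cvtColor(b["pixels"],cv2.COLOR_RGB2BGR)[125:285,250:410]
A=cv2.resize(A,(400,375),interpolation=cv2.INTER_CUBIC);B=cv2.resize(B,(400,400),interpolation=cv2.INTER_CUBIC)
cv2.imwrite("pics/crop0.png",np.hstack([cv2.copyMakeBorder(A,0,25,0,0,0),B]))
def best(t,p,i=0): return silhouettes(t,p)[i]
L=best("lid",b)["region"].astype(np.uint8)
c=max(cv2.findContours(L,0,2)[0],key=cv2.contourArea)[:,0]
for z in(0.148,0.153): 
    P=np.array([onz(b,u,v,z)[:2] for u,v in c],np.float32); print("lid rect",z,cv2.minAreaRect(P))
W=best("wedge",b)["region"].astype(np.uint8)
c=max(cv2.findContours(W,0,2)[0],key=cv2.contourArea)[:,0]
P=np.array([onz(b,u,v,0.155)[:2] for u,v in c],np.float32); print("wedge rect",cv2.minAreaRect(P),cv2.boxPoints(cv2.minAreaRect(P)))
pa=[r for r in silhouettes("pin",a) if r["extent"][0]>260];pb=[r for r in silhouettes("pin",b) if r["extent"][0]>260]
if pa and pb:
    e=pa[0]["extent"];f=pb[0]["extent"];print(e,f)
    print("pin head",tri(a,((e[0]+e[2])/2,e[1]+6),b,((f[0]+f[2])/2,(f[1]+f[3])/2)))
for t in["tape","rule","stone"]:
    for r in silhouettes(t,b)[:1]:
        ys,xs=np.nonzero(r["region"]);print(t,onz(b,xs.mean(),ys.mean(),0.02))
r=[r for r in silhouettes("pin",b) if r["extent"][0]<260]
if r: e=r[0]["extent"];print("bigpin",onz(b,(e[0]+e[2])/2,(e[1]+e[3])/2,0.1))
print("vise top", [onz(b,u/1.4,v/1.4,0.12) for u,v in((270,318),(348,318),(340,465))])
E
```

```text
lid rect 0.148 ((0.6127058267593384, -0.12272883951663971), (0.30514806509017944, 0.18269093334674835), 89.02062225341797)
lid rect 0.153 ((0.6120429039001465, -0.12241867184638977), (0.30385488271713257, 0.1819167137145996), 89.02062225341797)
wedge rect ((0.4869723320007324, -0.21181312203407288), (0.03948536887764931, 0.08985751122236252), 86.63504028320312) [[ 0.441  -0.2289]
 [ 0.5307 -0.2342]
 [ 0.533  -0.1947]
 [ 0.4433 -0.1895]]
[276.0, 203.1, 291.0, 241.9] [272.6, 210.5, 285.9, 222.0]
pin head (array([ 0.5012, -0.013 ,  0.1315]), np.float64(0.0036361816457774775))
tape [0.5477 0.1507 0.02  ]
rule [ 0.3791 -0.0885  0.02  ]
stone [ 0.34  -0.225  0.02 ]
bigpin [0.6427 0.1317 0.1   ]
vise top [array([0.4714, 0.2105, 0.12  ]), array([0.4716, 0.0665, 0.12  ]), array([0.2036, 0.0797, 0.12  ])]
```

View pics/crop0.png

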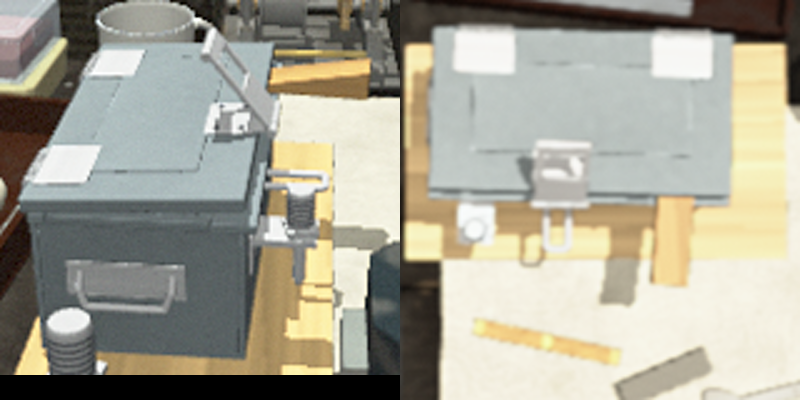

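The close crop shows the small pin standing in its lug at top-crop (475,228), beside the staple loop at (557,233). The hasp leans back over the lid, the wedge tail is at (672,285), and the big pin is bottom left in the side crop. The choice holds. Next I'll refine the yaws.

```bash
python3 - <<'E'
from h import *
np.set_printoptions(precision=4,suppress=True)
b=vision.camera("top"); 
L=silhouettes("box",b)[0]["region"]
im=b["pixels"].astype(int)
# lid rear edge & left/right edges -> yaw from gradient of gray
g=cv2.GaussianBlur(cv2.cvtColor(b["pixels"],cv2.COLOR_RGB2GRAY),(3,3),0).astype(float)
def subedge(prof): 
    d=np.abs(np.diff(prof));i=int(d.argmax());w=d[max(0,i-1):i+2];return i-1+(w*np.arange(len(w))).sum()/w.sum()+.5+ (1 if i==0 else 0)
# front edge of lid: columns 268..300 and 332..350, rows 196..212
R=[]
for c in list(range(270,276))+list(range(334,350)): R.append((c,190+subedge(g[190:212,c])))
R=np.array(R);print("front rows",np.c_[R][:,1].round(1)); 
P=np.array([onz(b,u,v,0.158) for u,v in R]);k=np.polyfit(P[:,1],P[:,0],1);print("front edge x=k*y+c",k)
# wedge: orange hue mask
h=cv2.cvtColor(b["pixels"],cv2.COLOR_RGB2HSV)
W=silhouettes("wedge",b)[0]["region"]
ml=[]
for v in range(209,238):
    xs=np.nonzero(W[v])[0]
    if len(xs)>6: ml.append((xs.min(),xs.max(),v))
ml=np.array(ml);print(ml[::4])
Q=np.array([onz(b,(l+r)/2,v,0.16) for l,r,v in ml]);k=np.polyfit(Q[:,0],Q[:,1],1);print("wedge y=k x+c",k,"y at .462",np.polyval(k,.462),"tail x",onz(b,359,ml[-1][2]+1,.163),)
rr=silhouettes("wedge",b)[0]["extent"];print(rr,onz(b,359,rr[3],.163))
print("loop",onz(b,312.8,218.2,.102), "pin", onz(b,280,216.5,.148))
a=vision.camera("side");e=silhouettes("wedge",a)[0]["extent"];print(e)
for n,X in(("tail top",(.442,-.209+.018,.163)),("tail bot",(.442,-.191,.136)),("front lid",(.53,-.2,.16))): print(n,proj(a,X),proj(b,X))
E
```

```text
front rows [199.5 199.5 199.5 199.5 199.5 199.4 201.1 201.1 201.1 201.1 201.1 201.1
 201.3 201.4 201.5 201.5 201.6 201.6 201.6 201.5 201.5 201.5]
front edge x=k*y+c [0.0263 0.5402]
[[353 368 209]
 [353 367 213]
 [352 367 217]
 [352 366 221]
 [351 366 225]
 [351 365 229]
 [351 365 233]
 [351 364 237]]
wedge y=k x+c [-0.1064 -0.1609] y at .462 -0.20999245969765418 tail x [ 0.4445 -0.2117  0.163 ]
[352.6, 205.0, 367.3, 240.1] [ 0.4393 -0.2117  0.163 ]
loop [ 0.4954 -0.0999  0.102 ] pin [ 0.4981 -0.0154  0.148 ]
[271.5, 151.4, 312.8, 171.2]
tail top [313.5102 158.0936] [350.63   238.9889]
tail bot [312.8194 169.2155] [349.3344 238.8562]
front lid [273.9334 156.3951] [353.9317 203.6244]
```

```bash
python3 -m pendant '[0,0,-0.3,0,0,0,0, 0,0,-0.3,0,0,0.3,0, 0,0,-0.3,0,0,0.7,0, 0,0,-0.3,0,0,1,0, 0,0,-0.3,0,0,1,0, 0,0,-0.3,0,0,1,0, 0,0,-0.3,0,0,1,0, 0,0,-0.3,0,0,1,0, 0,0,-0.3,0,0,1,0, 0,0,-0.3,0,0,1,0, 0,0,-0.3,0,0,1,0]' 40
```

```text
time_s: 2.9
ee_pos: [0.246, 0.4919, 0.3555]
eef_rot: [-3.142, -0.0, 1.172]
force: [0.5, 0.8, -0.4]
grip_width: 0.0468
grip_force: 0.0
```

```bash
cat >> h.py <<'E'
def rows(pos,yaw,base=None):
    "row numbers for a tool-down target from the commanded(≈measured) pose"
    o=status.get_obs(); p,e=base if base else (o["ee_pos"],o["eef_rot"])
    R=Ro.from_euler("xyz",e); T=Ro.from_euler("xyz",[np.pi,0,yaw])
    d=R.inv().apply(np.array(pos)-p)/.5; r=(R.inv()*T).as_rotvec()/(np.pi/2)
    print(np.round(d,4),np.round(r,4)); return d,r
E
python3 - <<'E'
from h import *
np.set_printoptions(precision=4,suppress=True)
b=vision.camera("top")
for u,v,z in((365,237,.163),(368.5,209,.147),(351,238,.163),(351,238,.136),(353,209,.147),(353,209,.136)): print(onz(b,u,v,z))
for yaw in(-.03,-.06): rows((.462,-.211,.26),yaw)
E
```

```text
[ 0.447  -0.2266  0.163 ]
[ 0.5173 -0.2382  0.147 ]
[ 0.4444 -0.1919  0.163 ]
[ 0.4442 -0.1952  0.136 ]
[ 0.5172 -0.1993  0.147 ]
[ 0.5178 -0.2007  0.136 ]
[-1.1181  0.9553  0.1908] [-0.      0.      0.7587]
[-1.1181  0.9553  0.1908] [-0.      0.      0.7778]
```

```bash
python3 - <<'E'
from h import *
np.set_printoptions(precision=4,suppress=True)
b=vision.camera("top"); p=b["pixels"].astype(float); s=p[:,:,0]-p[:,:,2]
print(s[224,345:374].round(0)); 
out=[]
for v in range(227,236):   # below the hardboard (cloth behind)
    d=np.diff(cv2.GaussianBlur(s,(3,3),0)[v,345:374]);
    def c(q,i): w=q[i-1:i+2]; return i+(w*np.array([-1,0,1])).sum()/w.sum()+.5
    i,j=int(d.argmax()),int(d.argmin()); out.append((v,345+c(d,i),345+c(-d,j)))
out=np.array(out);print(out)
print("tail", [ (u,225+np.diff(cv2.GaussianBlur(s,(3,3),0)[225:250,u]).argmin()+.5) for u in range(352,365,2)])
E
python3 -m pendant '[-0.6,0.5,0.1,0,0,0.4,0, -0.6,0.5,0.1,0,0,0.4,0, -0.6,0.5,0.1,0,0,0.4,0, -0.6,0.5,0.1,0,0,0.4,0, -0.6,0.5,0.1,0,0,0.4,0, -0.6,0.5,0.1,0,0,0.4,0, -0.6,0.5,0.1,0,0,0.4,0, -0.6,0.5,0.1,0,0,0.4,0, -0.6,0.5,0.1,0,0,0.4,0, -0.6,0.5,0.1,0,0,0.4,0]' 40
python3 -c "
from h import *
rows((.462,-.211,.26),-.06)"
```

```text
[ 80.  79.  66.  58.  61.  74.  81. 100.  98.  92.  90.  91.  91.  90.
  90.  91.  96.  98.  98.  98.  91.  75.  62.  58.  59.  60.  59.  59.
  60.]
[[227.     349.7474 365.5857]
 [228.     350.3086 365.5364]
 [229.     350.3534 365.4599]
 [230.     350.3686 365.3913]
 [231.     350.3608 365.3521]
 [232.     350.3482 365.3386]
 [233.     350.3302 365.3291]
 [234.     350.3009 364.6531]
 [235.     350.2699 364.5939]]
tail [(352, np.float64(238.5)), (354, np.float64(238.5)), (356, np.float64(238.5)), (358, np.float64(238.5)), (360, np.float64(239.5)), (362, np.float64(239.5)), (364, np.float64(239.5))]
time_s: 4.0
ee_pos: [0.3622, 0.1186, 0.3056]
eef_rot: [-3.141, -0.0, 0.551]
force: [0.8, 0.1, -0.3]
grip_width: 0.047
grip_force: 0.0
[-0.1748  0.6661  0.0911] [-1.000e-04 -2.000e-04  3.888e-01]
```

```bash
python3 -m pendant '[-0.175,0.662,0.09,0,0,0.39,0.3, -0.175,0.662,0.09,0,0,0.39,0.3, -0.175,0.662,0.09,0,0,0.39,0.3, -0.175,0.662,0.09,0,0,0.39,0.3, -0.175,0.662,0.09,0,0,0.39,0.3, -0.175,0.662,0.09,0,0,0.39,0.3, -0.175,0.662,0.09,0,0,0.39,0.3, -0.175,0.662,0.09,0,0,0.39,0.3, -0.175,0.662,0.09,0,0,0.39,0.3, -0.175,0.662,0.09,0,0,0.39,0.3]'
python3 - <<'E'
from h import *
np.set_printoptions(precision=4,suppress=True)
rows((.462,-.209,.138),-.07)
a=vision.camera("side");save(a,"s1.png",(140,60,420,270),2.8)
E
```

```text
time_s: 5.0
ee_pos: [0.4608, -0.2073, 0.2608]
eef_rot: [-3.142, -0.0, -0.06]
force: [-0.4, 0.1, 0.0]
grip_width: 0.0609
grip_force: 0.0
[0.0025 0.0033 0.2456] [-0.     -0.0003  0.0064]
```

View pics/s1.png

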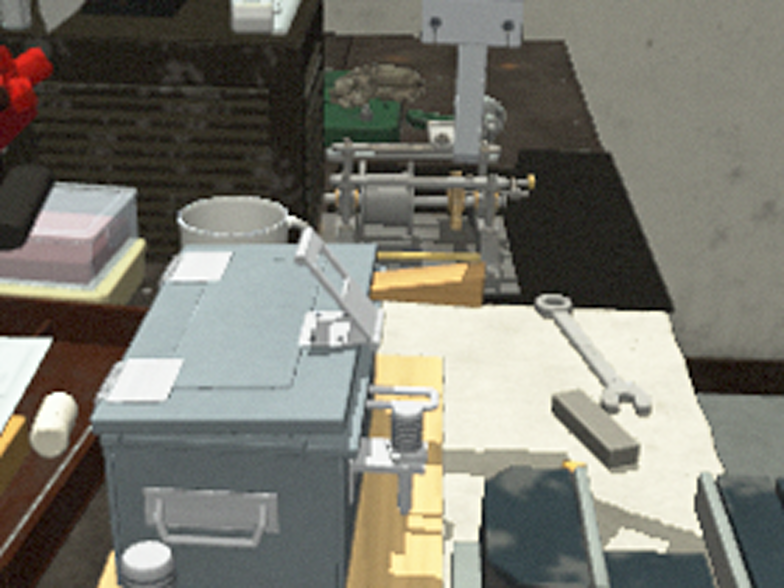

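The side view shows the open fingers straight above the wedge tail: tip at about (308,115), tail end at (313,155). I'll descend and grip.

```bash
python3 -m pendant '[0.0025,0.0033,0.08,0,0,0.006,0.3, 0.0025,0.0033,0.16,0,0,0.006,0.3, 0.0025,0.0033,0.21,0,0,0.006,0.3, 0.0025,0.0033,0.245,0,0,0.006,0.3, 0.0025,0.0033,0.245,0,0,0.006,0.3, 0.0025,0.0033,0.245,0,0,0.006,-0.1, 0.0025,0.0033,0.245,0,0,0.006,-0.4, 0.0025,0.0033,0.245,0,0,0.006,-0.4, 0.0025,0.0033,0.245,0,0,0.006,-0.4, 0.0025,0.0033,0.245,0,0,0.006,-0.4]' 40
python3 -c "
from h import *
o=status.get_obs();print(o['moment'],o['force'],o['ee_pos'])"
```

```text
time_s: 6.05
ee_pos: [0.4616, -0.2105, 0.1385]
eef_rot: [-3.141, -0.001, -0.072]
force: [-2.4, 3.7, 4.4]
grip_width: 0.0357
grip_force: 40.0
[ 0.69909776  0.34634973 -0.01078978] [-2.40759066  3.703479    4.36541879] [ 0.4616381  -0.21049386  0.13853688]
```

```bash
python3 -m pendant '[0.0006,-0.0143,0,0,0,0.056,-0.4, 0.0015,-0.0285,0,0,0,0.111,-0.4, 0.0032,-0.0369,0,0,0,0.144,-0.4]'; python3 -m pendant '[-0.003,0.014,0,0,0,-0.056,-0.4]'; python3 -c "
from h import *
o=status.get_obs();print(o['force'],o['moment'],o['ee_pos'],o['eef_rot'])
b=vision.camera('top');print([(r['score'],r['extent']) for r in silhouettes('box',b)[:1]])
"
```

```text
time_s: 6.35
ee_pos: [0.4637, -0.1933, 0.1385]
eef_rot: [3.139, 0.0, -0.303]
force: [-11.0, -8.6, 6.4]
grip_width: 0.0356
grip_force: 40.0
time_s: 6.45
ee_pos: [0.4619, -0.1992, 0.1388]
eef_rot: [3.14, -0.003, -0.213]
force: [11.7, -4.2, -3.4]
grip_width: 0.0358
grip_force: 40.1
[11.72942236 -4.1615215  -3.40090705] [-0.7894233  -1.96836614 -0.44602622] [ 0.46190007 -0.19918762  0.13876455] [ 3.13987073 -0.00337373 -0.21289311]
[(0.84, [261.2, 134.3, 386.2, 226.0])]
```

```bash
python3 -m pendant '[-0.0004,0.0143,0,0,0,-0.056,-0.4, 0.0007,0.0288,0,0,0,-0.111,-0.4, 0.003,0.0427,0,0,0,-0.167,-0.4, 0.0079,0.0594,0,0,0,-0.233,-0.4, 0.0023,0.0458,0,0,0,-0.178,-0.4, -0.002,0.032,0,0,0,-0.122,-0.4, -0.0051,0.0179,0,0,0,-0.067,-0.4, -0.006,0.001,0,0,0,0,-0.4]'; python3 -m pendant '[-0.0005,-0.0143,0,0,0,0.056,-0.4, -0.001,0.001,0,0,0,0,-0.4, -0.0016,0.0128,0,0,0,-0.044,-0.4, -0.0014,0.0234,0,0,0,-0.089,-0.4]'; python3 -c "
from h import *
o=status.get_obs();print(o['force'],o['moment'],o['ee_pos'],o['eef_rot'])
b=vision.camera('top');print([(r['score'],r['extent']) for r in silhouettes('box',b)[:1]])
"
```

```text
time_s: 7.35
ee_pos: [0.4577, -0.1994, 0.1385]
eef_rot: [3.139, -0.001, -0.215]
force: [-6.0, -5.3, 3.8]
grip_width: 0.0361
grip_force: 40.0
time_s: 7.75
ee_pos: [0.4554, -0.2099, 0.1385]
eef_rot: [-3.142, -0.002, -0.068]
force: [4.3, 3.2, 1.4]
grip_width: 0.0357
grip_force: 40.0
[4.30753399 3.20484965 1.41419556] [ 0.74825353 -0.75991208 -0.15869128] [ 0.45537861 -0.20993207  0.13846779] [-3.14154086e+00 -2.07290778e-03 -6.82536561e-02]
[(0.66, [263.4, 136.3, 385.0, 228.4])]
```

```bash
for i in 1 2; do :; done; python3 -m pendant '[0.0006,-0.0148,0,0,0,0.056,-0.4, 0.0016,-0.0295,0,0,0,0.111,-0.4, 0.0029,-0.0382,0,0,0,0.144,-0.4, -0.0008,-0.0237,0,0,0,0.089,-0.4, -0.0033,-0.0089,0,0,0,0.033,-0.4, -0.0043,0.0089,0,0,0,-0.033,-0.4, -0.0033,0.0237,0,0,0,-0.089,-0.4, -0.0011,0.0382,0,0,0,-0.144,-0.4, -0.0039,0.0295,0,0,0,-0.111,-0.4, -0.0069,0.0148,0,0,0,-0.056,-0.4, -0.0085,0,0,0,0,0,-0.4]'; python3 -m pendant '[0.0006,-0.0148,0,0,0,0.056,-0.4, 0.0016,-0.0295,0,0,0,0.111,-0.4, 0.0029,-0.0382,0,0,0,0.144,-0.4, -0.0008,-0.0237,0,0,0,0.089,-0.4, -0.0033,-0.0089,0,0,0,0.033,-0.4, -0.0043,0.0089,0,0,0,-0.033,-0.4, -0.0033,0.0237,0,0,0,-0.089,-0.4, -0.0011,0.0382,0,0,0,-0.144,-0.4, -0.0039,0.0295,0,0,0,-0.111,-0.4, -0.0069,0.0148,0,0,0,-0.056,-0.4, -0.0085,0,0,0,0,0,-0.4]'; python3 -c "
from h import *
o=status.get_obs();print(o['force'],o['moment'],o['ee_pos'],o['eef_rot'])
a=vision.camera('side');print([(r['score'],r['extent']) for r in silhouettes('box',a)[:1]],[(r['score'],r['extent']) for r in silhouettes('wedge',a)[:1]])
save(a,'s2.png',(140,60,420,270),2.8)
b=vision.camera('top');print([(r['score'],r['extent']) for r in silhouettes('box',b)[:1]])
"
```

```text
time_s: 8.95
ee_pos: [0.4509, -0.21, 0.1385]
eef_rot: [3.14, -0.002, -0.077]
force: [2.0, -4.8, 2.2]
grip_width: 0.0355
grip_force: 40.0
time_s: 10.05
ee_pos: [0.4466, -0.2096, 0.1384]
eef_rot: [3.14, -0.002, -0.077]
force: [2.1, -4.0, 2.8]
grip_width: 0.0354
grip_force: 40.0
[ 2.06654745 -3.95530326  2.80064541] [-0.63783198 -0.38221616  0.16322777] [ 0.44663413 -0.20963098  0.13844437] [ 3.13986502e+00 -1.52123246e-03 -7.69657985e-02]
[(0.88, [170.3, 141.5, 295.4, 274.7])] [(0.69, [335.0, 196.7, 370.3, 228.0])]
[(0.58, [261.1, 136.2, 386.1, 228.1])]
```

View pics/s2.png

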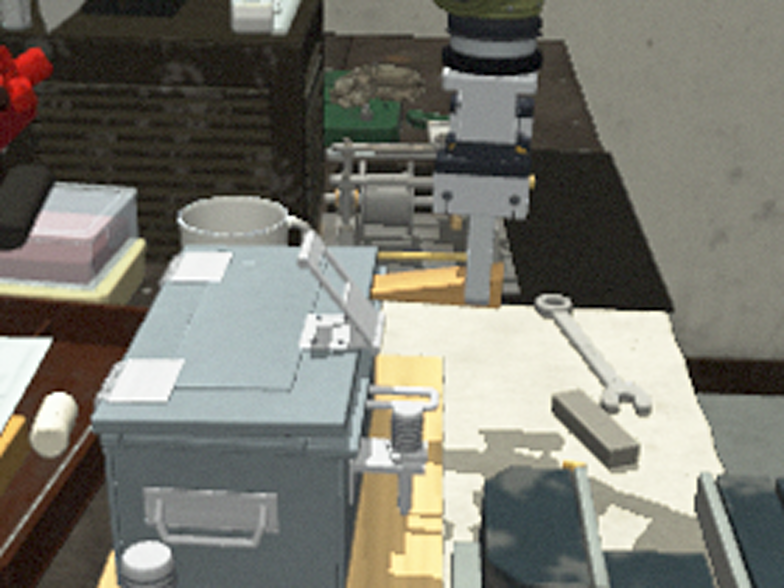

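The box looks unmoved and the wedge has come out about 15 mm (its tail moved from crop column 484 to 502). I'll keep rocking.

```bash
python3 -m pendant '[0.0006,-0.0155,0,0,0,0.056,-0.4, 0.0017,-0.0308,0,0,0,0.111,-0.4, 0.003,-0.04,0,0,0,0.144,-0.4, -0.0008,-0.0248,0,0,0,0.089,-0.4, -0.0033,-0.0093,0,0,0,0.033,-0.4, -0.0043,0.0093,0,0,0,-0.033,-0.4, -0.0033,0.0248,0,0,0,-0.089,-0.4, -0.001,0.04,0,0,0,-0.144,-0.4, -0.0038,0.0308,0,0,0,-0.111,-0.4, -0.0069,0.0155,0,0,0,-0.056,-0.4, -0.0085,0,0,0,0,0,-0.4]'; python3 -c "
from h import *
o=status.get_obs();print(o['force'],o['moment'],o['ee_pos'],o['eef_rot'])";
python3 -m pendant '[0.0006,-0.0155,0,0,0,0.056,-0.4, 0.0017,-0.0308,0,0,0,0.111,-0.4, 0.003,-0.04,0,0,0,0.144,-0.4, -0.0008,-0.0248,0,0,0,0.089,-0.4, -0.0033,-0.0093,0,0,0,0.033,-0.4, -0.0043,0.0093,0,0,0,-0.033,-0.4, -0.0033,0.0248,0,0,0,-0.089,-0.4, -0.001,0.04,0,0,0,-0.144,-0.4, -0.0038,0.0308,0,0,0,-0.111,-0.4, -0.0069,0.0155,0,0,0,-0.056,-0.4, -0.0085,0,0,0,0,0,-0.4]'; python3 -c "
from h import *
o=status.get_obs();print(o['force'],o['moment'],o['ee_pos'],o['eef_rot'])
a=vision.camera('side');print([(r['score'],r['extent']) for r in silhouettes('lid',a)[:1]],[(r['score'],r['extent']) for r in silhouettes('wedge',a)[:1]])
"
```

```text
time_s: 11.4
ee_pos: [0.4422, -0.2093, 0.1382]
eef_rot: [3.141, -0.001, -0.073]
force: [2.6, -3.3, 2.5]
grip_width: 0.0359
grip_force: 40.0
[ 2.60478553 -3.25244627  2.48613618] [-0.67953696 -0.47257581  0.09537087] [ 0.44221468 -0.2093177   0.13819524] [ 3.14077229e+00 -8.11276838e-04 -7.32640135e-02]
time_s: 12.5
ee_pos: [0.4381, -0.2088, 0.1382]
eef_rot: [3.141, -0.001, -0.073]
force: [4.3, -1.4, 3.0]
grip_width: 0.0359
grip_force: 40.0
[ 4.31423419 -1.38115812  3.02872014] [-0.3550472  -0.73294398  0.24841669] [ 0.43813558 -0.20881503  0.13816353] [ 3.14111576e+00 -1.11142082e-03 -7.30625624e-02]
[(0.78, [174.6, 143.9, 278.1, 216.0])] [(0.56, [270.8, 153.7, 324.2, 168.8])]
```

```bash
python3 -m pendant '[0.0006,-0.0155,0,0,0,0.056,-0.4, 0.0017,-0.0308,0,0,0,0.111,-0.4, 0.003,-0.04,0,0,0,0.144,-0.4, -0.0008,-0.0248,0,0,0,0.089,-0.4, -0.0033,-0.0093,0,0,0,0.033,-0.4, -0.0043,0.0093,0,0,0,-0.033,-0.4, -0.0033,0.0248,0,0,0,-0.089,-0.4, -0.001,0.04,0,0,0,-0.144,-0.4, -0.0038,0.0308,0,0,0,-0.111,-0.4, -0.0069,0.0155,0,0,0,-0.056,-0.4, -0.0085,0,0,0,0,0,-0.4]'; python3 -c "
from h import *
o=status.get_obs();print(o['force'],o['moment'],o['ee_pos'],o['eef_rot'])
a=vision.camera('side');print([(r['score'],r['extent']) for r in silhouettes('lid',a)[:1]],[(r['score'],r['extent']) for r in silhouettes('wedge',a)[:1]])
save(a,'s3.png',(140,60,420,270),2.8)
"
```

```text
time_s: 13.75
ee_pos: [0.4333, -0.2085, 0.1378]
eef_rot: [-3.141, 0.0, -0.072]
force: [0.5, -0.1, 3.5]
grip_width: 0.0359
grip_force: 40.0
[ 0.46260759 -0.08129308  3.52590253] [ 0.02851463 -0.35374953 -0.00945181] [ 0.43329373 -0.20850007  0.13784488] [-3.14119897e+00  4.98686978e-04 -7.15287745e-02]
[(0.73, [172.0, 146.4, 276.6, 217.2])] [(0.76, [272.6, 151.5, 325.0, 170.1])]
```

View pics/s3.png

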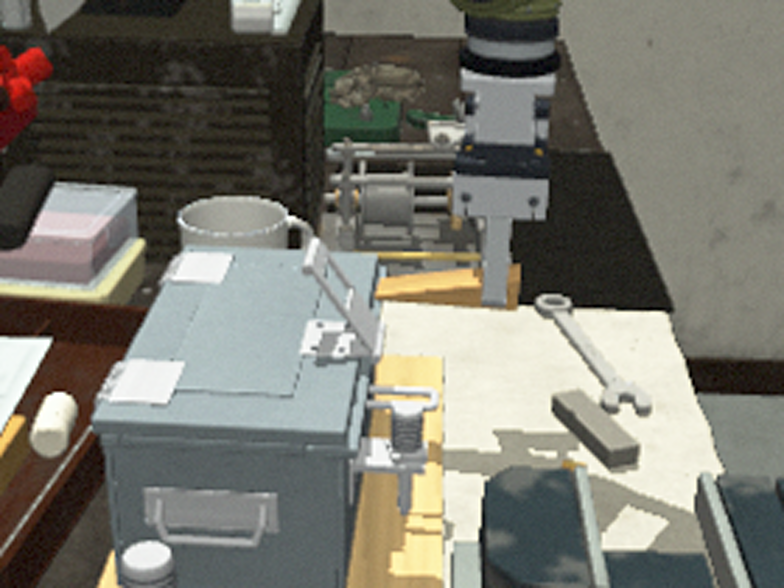

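The lid now sits lower (its front-left corner went from crop row 420 to 430), the x force is about zero, and the wedge is out about 28 mm. I'll draw it clear gently and compute the laying place.

```bash
python3 -m pendant '[-0.01,0.001,0,0,0,0,-0.4, -0.02,0.001,0,0,0,0,-0.4, -0.04,0.001,-0.005,0,0,0,-0.4, -0.06,0.001,-0.01,0,0,0,-0.4, -0.06,0.001,-0.02,0,0,0,-0.4]'; python3 - <<'E'
from h import *
np.set_printoptions(precision=3,suppress=True)
o=status.get_obs();print(o['force'],o['moment'],o['ee_pos'],o['eef_rot'])
a=vision.camera('side');b=vision.camera('top')
for t in('lid','wedge'):print(t,[(r['score'],r['extent']) for r in silhouettes(t,a)[:1]])
save(b,"t1.png",(230,180,480,360),3.2)
for n,u,v,z in(("hardboard R front",567,320,.006),("hb R rear",567,200,.006),("machine FL",637,362,.02),("machine L rear",637,252,.02),("wrench head",520,395,.01),("wrench end",638,372,.01),("stone R",524,372,.02),("stone L",472,395,.02),("rule R",473,375,.006),("cup",615,215,.05),("cloth R",632,400,.002)): print(n,onz(b,u/1.4,v/1.4,z)[:2])
E
```

```text
time_s: 14.4
ee_pos: [0.4022, -0.2065, 0.148]
eef_rot: [-3.141, 0.001, -0.071]
force: [1.0, -0.2, -1.0]
grip_width: 0.0352
grip_force: 40.0
[ 0.951 -0.239 -1.017] [0.002 0.139 0.022] [ 0.402 -0.207  0.148] [-3.141  0.001 -0.071]
lid [(0.94, [173.8, 145.9, 278.2, 216.7])]
wedge [(0.77, [289.0, 149.2, 340.9, 167.5])]
hardboard R front [ 0.47  -0.363]
hb R rear [ 0.712 -0.365]
machine FL [ 0.387 -0.497]
machine L rear [ 0.605 -0.5  ]
wrench head [ 0.32  -0.267]
wrench end [ 0.366 -0.502]
stone R [ 0.366 -0.274]
stone L [ 0.321 -0.17 ]
rule R [ 0.359 -0.174]
cup [ 0.674 -0.448]
cloth R [ 0.31  -0.492]
```

View pics/t1.png

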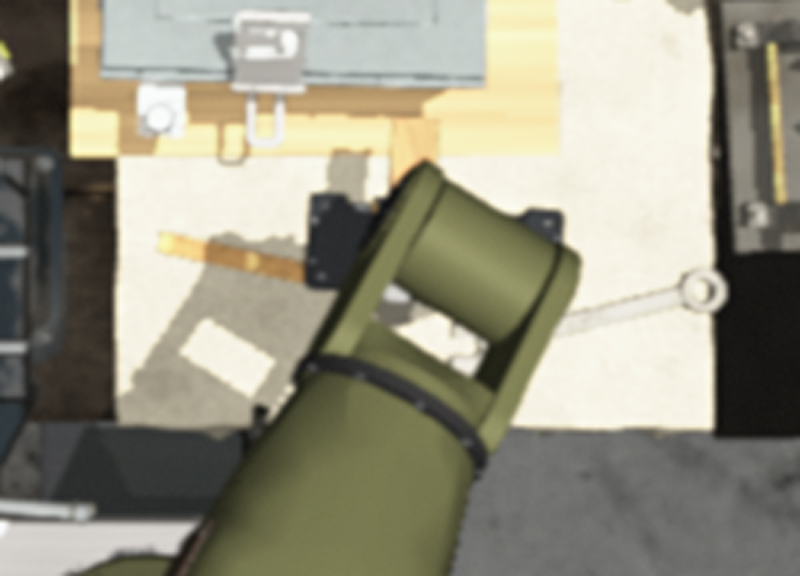

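The top view shows the cloth between the hardboard's front edge (row about 155) and the wrench free to the right of the wedge. I'll lay it there, turned roughly along y.

```bash
python3 -c "
from h import *
rows((.414,-.335,.06),1.45);rows((.414,-.335,.01),1.45)"
python3 -m pendant '[0,0.1,0,0,0,-0.2,-0.4, 0.01,0.2,0,0,0,-0.4,-0.4, 0.03,0.255,0.05,0,0,-0.6,-0.4, 0.04,0.255,0.1,0,0,-0.968,-0.4, 0.042,0.255,0.15,0,0,-0.968,-0.4, 0.042,0.255,0.176,0,0,-0.968,-0.4, 0.042,0.255,0.176,0,0,-0.968,-0.4, 0.042,0.255,0.176,0,0,-0.968,-0.4, 0.042,0.255,0.176,0,0,-0.968,-0.4, 0.042,0.255,0.176,0,0,-0.968,-0.4, 0.042,0.255,0.176,0,0,-0.968,-0.4, 0.042,0.255,0.176,0,0,-0.968,-0.4]'
python3 -c "
from h import *
rows((.414,-.335,.008),1.45);o=status.get_obs();print(o['force'],o['moment'])"
```

```text
[0.0384 0.2543 0.1765] [ 4.000e-04 -1.000e-04 -9.682e-01]
[0.0384 0.2543 0.2765] [ 4.000e-04 -1.000e-04 -9.682e-01]
time_s: 15.8
ee_pos: [0.4156, -0.3353, 0.0597]
eef_rot: [-3.141, -0.0, 1.45]
force: [-0.9, -0.6, -1.2]
grip_width: 0.0358
grip_force: 40.0
[ 1.000e-04 -3.200e-03  1.033e-01] [-0.0002 -0.0001  0.0002]
[-0.86860767 -0.55616128 -1.17420578] [-0.05970902  0.07703556 -0.03873683]
```

```bash
python3 -m pendant '[0,0,0.05,0,0,0,-0.4, 0,0,0.085,0,0,0,-0.4, 0,0,0.1,0,0,0,-0.4, 0,0,0.106,0,0,0,-0.4, 0,0,0.108,0,0,0,-0.4, 0,0,0.108,0,0,0,-0.4]'; python3 -m pendant '[0,0,0.001,0,0,0,-0.4, 0,0,0.002,0,0,0,-0.4, 0,0,0.003,0,0,0,-0.4]'; python3 -c "
from h import *
o=status.get_obs();print(o['force'],o['moment'],o['ee_pos'])"
```

```text
time_s: 16.4
ee_pos: [0.4158, -0.3356, 0.0065]
eef_rot: [3.141, 0.001, 1.449]
force: [0.2, -0.6, -1.4]
grip_width: 0.0356
grip_force: 40.0
time_s: 16.7
ee_pos: [0.4158, -0.3356, 0.0057]
eef_rot: [3.141, 0.001, 1.45]
force: [-5.7, 5.1, 18.9]
grip_width: 0.0358
grip_force: 40.0
[-5.73917718  5.1289025  18.8974414 ] [0.8283212  1.36156908 0.00715202] [ 0.4157939  -0.33558227  0.00574498]
```

```bash
python3 -m pendant '[0,0,-0.002,0,0,0,-0.4, 0,0,-0.002,0,0,0,-0.2, 0,0,-0.002,0,0,0,-0.1, 0,0,-0.002,0,0,0,0.1, 0,0,-0.002,0,0,0,0.2, 0,0,-0.002,0,0,0,0.2, 0,0,-0.03,0,0,0,0.2, 0,0,-0.1,0,0,0,0.2, 0,0,-0.2,0,0,0,0.2, 0,0,-0.3,0,0,0,0.2, 0,0,-0.4,0,0,0,0.2, 0,0,-0.5,0,0,0,0.2]'; python3 - <<'E'
from h import *
np.set_printoptions(precision=4,suppress=True)
o=status.get_obs();print(o['force'],o['ee_pos'],o['grip_width'])
a=vision.camera('side');b=vision.camera('top')
for p,n in((a,'side'),(b,'top')):
  for t in('wedge','lid','hasp'):print(n,t,[(round(r['score'],2),r['extent']) for r in silhouettes(t,p)[:2]])
A=cv2.resize(cv2.cvtColor(a["pixels"],cv2.COLOR_RGB2BGR)[120:270,165:365],(400,300),interpolation=cv2.INTER_CUBIC)
B=cv2.resize(cv2.cvtColor(b["pixels"],cv2.COLOR_RGB2BGR)[125:275,250:450],(400,300),interpolation=cv2.INTER_CUBIC)
cv2.imwrite("pics/c2.png",np.vstack([A,B]))
E
```

```text
time_s: 17.9
ee_pos: [0.415, -0.3349, 0.2579]
eef_rot: [3.141, 0.001, 1.45]
force: [1.5, 0.8, 0.8]
grip_width: 0.0567
grip_force: 0.0
[1.5208 0.7523 0.7961] [ 0.415  -0.3349  0.2579] 0.056677742744541945
side wedge [(0.92, [307.9, 179.4, 326.7, 211.3])]
side lid [(0.92, [173.1, 145.0, 278.0, 215.2])]
side hasp [(0.95, [248.0, 144.7, 279.1, 184.7])]
top wedge [(0.77, [363.7, 240.0, 404.9, 253.8])]
top lid [(0.86, [262.3, 139.0, 382.7, 208.5]), (0.52, [338.0, 266.3, 372.9, 285.7])]
top hasp [(0.84, [305.1, 180.1, 327.7, 209.9]), (0.22, [274.3, 214.7, 287.1, 222.3])]
```

View pics/c2.png

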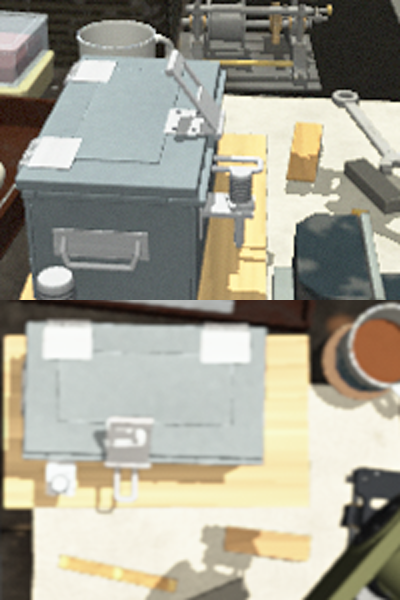

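The wedge lies flat on the cloth at top (384,247), and the lid is shut. The hasp leans back at side (263,165). Next I'll measure the loop and box pose and move behind the hasp.

```bash
python3 - <<'E'
from h import *
np.set_printoptions(precision=4,suppress=True)
b=vision.camera("top");g=cv2.cvtColor(b["pixels"],cv2.COLOR_RGB2GRAY).astype(int)
print("loop rows",g[206:230,313]);print("loop cols r218",g[218,303:325]);print("pin row217",g[217,270:292]);print("pin col280",g[206:230,280])
a=vision.camera("side")
r=[x["extent"] for x in silhouettes("hasp",b)][:1];s=[x["extent"] for x in silhouettes("hasp",a)][:1];print(r,s)
R=np.array([[np.cos(-.026),-np.sin(-.026)],[np.sin(-.026),np.cos(-.026)]]);O=np.array([.6148,-.1226])
W=lambda x,y,z:np.r_[O+R@np.array([x,y])/1000,(z+6)/1000]
for n,X in(("hasp end",W(-92+44.6,20,142+64)),("axisL",W(-92,46,142)),("axisR",W(-92,-6,142)),("loop",W(-114,20,96)),("loop front outer",W(-137,20,96)),("pinhead top",W(-118,105,136)),("lug",W(-118,105,100)),("lidFL",W(-86,150,142)),("lidFR",W(-86,-150,142))): print(n,X,"side",proj(a,X).round(1),"top",proj(b,X).round(1))
rows((.602,-.100,.26),0.)
E
```

```text
loop rows [204 231 205 165 158 164 168 165 165 194 231 237 235 235 239 241 239 238
 242 240 239 235 231 239]
loop cols r218 [192 190 185 186 218 238 234 229 232 235 235 232 227 234 242 240 235 233
 234 234 234 234]
pin row217 [178 181 187 195 191 200 235 250 252 251 251 251 247 233 233 247 250 247
 228 191 174 173]
pin col280 [189 226 247 251 251 245 233 241 250 251 251 251 252 247 223 208 226 234
 236 238 240 238 235 239]
[[304.6, 183.0, 324.7, 209.3]] [[249.2, 144.4, 277.1, 184.9]]
hasp end [ 0.5679 -0.1014  0.212 ] side [253.1 151. ] top [315.3 186.4]
axisL [ 0.524  -0.0742  0.148 ] side [274.  186.6] top [303.4 206.3]
axisR [ 0.5227 -0.1262  0.148 ] side [275.8 175.5] top [324.  206.8]
loop [ 0.5014 -0.0996  0.102 ] side [285.  201.1] top [312.7 215.9]
loop front outer [ 0.4784 -0.099   0.102 ] side [295.9 201.6] top [312.5 224.7]
pinhead top [ 0.4996 -0.0146  0.142 ] side [285.5 204. ] top [279.8 216. ]
lug [ 0.4996 -0.0146  0.106 ] side [284.9 220.2] top [280.2 216.5]
lidFL [0.5327 0.0296 0.148 ] side [266.7 212.2] top [262.2 202.8]
lidFR [ 0.5249 -0.2703  0.148 ] side [277.3 149.6] top [381.3 206. ]
[ 0.5121  0.3136 -0.0122] [-0.0008  0.0001  0.9228]
```

```bash
python3 -m pendant '[0.06,0.04,-0.04,0,0,0.1,-1, 0.15,0.1,-0.06,0,0,0.2,-1, 0.25,0.15,-0.06,0,0,0.3,-1, 0.35,0.2,-0.06,0,0,0.4,-1, 0.45,0.25,-0.06,0,0,0.5,-1, 0.512,0.314,-0.06,0,0,0.6,-1, 0.512,0.314,-0.06,0,0,0.7,-1, 0.512,0.314,-0.06,0,0,0.8,-1, 0.512,0.314,-0.06,0,0,0.923,-1, 0.512,0.314,-0.06,0,0,0.923,-1, 0.512,0.314,-0.012,0,0,0.923,-1, 0.512,0.314,-0.012,0,0,0.923,-1]' 20; python3 -c "
from h import *
rows((.602,-.100,.188),0.)
o=status.get_obs();print(o['force'],o['qpos'])"
```

```text
time_s: 19.7
ee_pos: [0.6014, -0.1, 0.2575]
eef_rot: [-3.14, 0.005, -0.0]
force: [-0.1, 0.0, 0.2]
grip_width: 0.0001
grip_force: 0.0
[0.0018 0.0002 0.1389] [-0.0007  0.0031 -0.0001]
[-0.12213548  0.01305068  0.24974826] [-2.24771795e-01  4.07719442e-01  1.25667637e+00 -9.87989459e-06
  1.48218777e+00  1.34616130e+00]
```

```bash
python3 -m pendant '[0,0,0.09,0,0,0,-1, 0,0,0.138,0,0,0,-1, -0.04,0,0.138,0,0,0,-1, -0.07,0,0.138,0,0,0,-1, -0.085,0,0.138,0,0,0,-1, -0.1,0,0.138,0,0,0,-1, -0.115,0,0.138,0,0,0,-1, -0.13,0,0.138,0,0,0,-1, -0.14,0,0.138,0,0,0,-1, -0.15,0,0.138,0,0,0,-1]'; python3 -c "
from h import *
o=status.get_obs();print(o['force'],o['ee_pos'])
a=vision.camera('side');print([(round(r['score'],2),r['extent']) for r in silhouettes('hasp',a)[:1]])"
python3 -m pendant '[-0.01,0,0,0,0,0,-1, -0.02,0,0,0,0,0,-1, -0.02,0,-0.04,0,0,0,-1, -0.02,0,-0.1,0,0,0,-1]'
python3 -c "
from h import *
o=status.get_obs();print(o['force'],o['ee_pos'])
a=vision.camera('side');print([(round(r['score'],2),r['extent']) for r in silhouettes('hasp',a)[:1]]);save(a,'s4.png',(160,100,340,280),3.3)"
```

```text
time_s: 20.7
ee_pos: [0.527, -0.1002, 0.1915]
eef_rot: [3.142, 0.0, -0.0]
force: [-0.8, -0.3, -0.4]
grip_width: 0.0004
grip_force: 0.0
[-0.8347515  -0.25440874 -0.41969462] [ 0.5269511  -0.1001784   0.19148704]
[(0.42, [280.5, 142.4, 282.4, 151.1])]
time_s: 21.2
ee_pos: [0.5164, -0.1, 0.2408]
eef_rot: [-3.141, 0.003, -0.0]
force: [0.9, -0.2, 0.2]
grip_width: 0.0005
grip_force: 0.0
[ 0.92513155 -0.22420533  0.2364749 ] [ 0.51635349 -0.1000319   0.24076586]
[(0.52, [275.3, 190.9, 279.6, 214.7])]
```

View pics/s4.png

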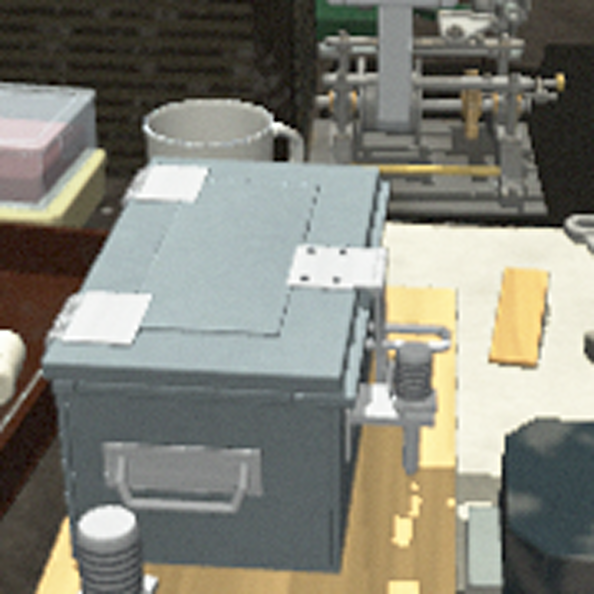

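The hasp has swung down and hangs over the staple, with the loop poking through at crop (415,335). The pin head is at crop (413,370). Now I'll go above the pin.

```bash
python3 - <<'E'
from h import *
a=vision.camera("side");b=vision.camera("top")
for z in(.1,.15,.2,.25):
    print(z,[proj(a,onz(b,u/1.4,v/1.4,z)).round(0) for u,v in((270,318),(348,320))])
rows((.4993,-.015,.235),0.);rows((.4993,-.015,.116),0.)
E
python3 -m pendant '[0,-0.06,-0.01,0,0,0,0.2, -0.034,-0.17,-0.01,0,0,0,0.2, -0.034,-0.17,-0.01,0,0,0,0.2, -0.034,-0.17,-0.01,0,0,0,0.2, -0.034,-0.17,-0.01,0,0,0,0.2]'
python3 -c "
from h import *
rows((.4993,-.015,.116),0.)"
```

```text
0.1 [array([300., 303.]), array([301., 248.])]
0.15 [array([302., 272.]), array([303., 222.])]
0.2 [array([304., 239.]), array([305., 196.])]
0.25 [array([306., 205.]), array([306., 167.])]
[-0.0359 -0.1703  0.0129] [ 0.0001 -0.0004 -0.0002]
[-0.036  -0.1703  0.2509] [ 0.0001 -0.0004 -0.0002]
time_s: 21.9
ee_pos: [0.5003, -0.0158, 0.2459]
eef_rot: [3.141, 0.001, -0.0]
force: [0.2, 0.5, -0.4]
grip_width: 0.037
grip_force: 0.0
[-0.0019 -0.0017  0.2597] [ 0.0001  0.0005 -0.0002]
```

```bash
python3 -m pendant '[-0.002,-0.0015,0.02,0,0,0,0.2, -0.002,-0.0015,0.08,0,0,0,0.2, -0.002,-0.0015,0.15,0,0,0,0.2, -0.002,-0.0015,0.21,0,0,0,0.2, -0.002,-0.0015,0.245,0,0,0,0.2, -0.002,-0.0015,0.258,0,0,0,0.2, -0.002,-0.0015,0.258,0,0,0,0.2]' 25; python3 -c "
from h import *
o=status.get_obs();print(o['force'],o['ee_pos'])"
python3 -m pendant '[0,0,0,0,0,0,-0.2, 0,0,0,0,0,0,-0.4, 0,0,0,0,0,0,-0.6, 0,0,0,0,0,0,-0.7, 0,0,0,0,0,0,-0.7]' 25; python3 -c "
from h import *
o=status.get_obs();print(o['force'],o['moment'],o['ee_pos'])"
```

```text
time_s: 22.6
ee_pos: [0.499, -0.015, 0.1165]
eef_rot: [-3.141, 0.002, -0.001]
force: [0.3, -0.4, 0.5]
grip_width: 0.0565
grip_force: 0.0
[ 0.32447332 -0.41605116  0.51090254] [ 0.49897534 -0.01496565  0.11654762]
time_s: 23.1
ee_pos: [0.4995, -0.0143, 0.1178]
eef_rot: [-3.142, -0.001, -0.0]
force: [0.2, 1.2, 1.7]
grip_width: 0.0211
grip_force: 25.0
[0.2324779  1.17741718 1.65912695] [-0.06827132  0.17113005 -0.00294163] [ 0.49948141 -0.01434705  0.11777727]
```

```bash
python3 -m pendant '[0,0,-0.02,0,0,0,-0.7, 0,0,-0.06,0,0,0,-0.7, 0,0,-0.12,0,0,0,-0.7, 0,0,-0.16,0,0,0,-0.7, 0,0,-0.16,0,0,0,-0.7, 0.002,0.06,-0.16,0,0,0,-0.7, 0.004,0.12,-0.16,0,0,0,-0.7, 0.004,0.16,-0.16,0,0,0,-0.7, 0.004,0.171,-0.16,0,0,0,-0.7, 0.004,0.171,-0.16,0,0,0,-0.7, 0.004,0.171,-0.16,0,0,0,-0.7]' 25; python3 - <<'E'
from h import *
np.set_printoptions(precision=4,suppress=True)
o=status.get_obs();print(o['force'],o['moment'],o['ee_pos'],o['grip_width'])
a=vision.camera('side');b=vision.camera('top')
print([(round(r['score'],2),r['extent']) for r in silhouettes('pin',a)[:3]])
A=cv2.resize(cv2.cvtColor(a["pixels"],cv2.COLOR_RGB2BGR)[140:240,240:330],(405,450),interpolation=cv2.INTER_CUBIC)
B=cv2.resize(cv2.cvtColor(b["pixels"],cv2.COLOR_RGB2BGR)[170:260,270:349],(395,450),interpolation=cv2.INTER_CUBIC)
cv2.imwrite("pics/c3.png",np.hstack([A,B]))
x,y,z=o['ee_pos']
print("tip pred",proj(a,(x,y,z-.058)),"loop",proj(a,(.501,-.1003,.102)))
E
```

```text
time_s: 24.2
ee_pos: [0.5012, -0.0992, 0.1971]
eef_rot: [-3.141, 0.001, 0.0]
force: [-0.6, -0.6, -1.4]
grip_width: 0.0215
grip_force: 25.0
[-0.616  -0.5894 -1.3824] [0.0274 0.2146 0.0602] [ 0.5012 -0.0992  0.1971] 0.021480070980091033
[(0.74, [173.2, 148.4, 298.5, 274.7]), (0.56, [182.0, 252.9, 206.0, 317.6]), (0.44, [278.6, 166.5, 290.2, 185.2])]
tip pred [285.5485 185.3508] loop [285.1593 200.9088]
```

View pics/c3.png

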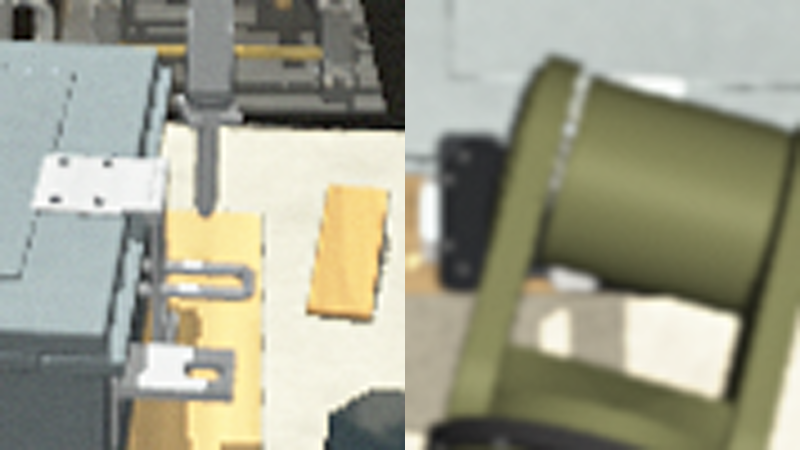

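The pin hangs upright with its tip at side-crop (205,213), over the loop opening at (205,282), and the hasp plate stands behind it. I'll lower it with force checks.

```bash
python3 -m pendant '[0,0.0015,0.03,0,0,0,-0.7, 0,0.0015,0.045,0,0,0,-0.7, 0,0.0015,0.055,0,0,0,-0.7, 0,0.0015,0.062,0,0,0,-0.7, 0,0.0015,0.069,0,0,0,-0.7, 0,0.0015,0.074,0,0,0,-0.7]' 25; python3 -c "
from h import *
o=status.get_obs();print(o['force'],o['moment'],o['ee_pos'],o['grip_width'])"
python3 -m pendant '[0,0,0.007,0,0,0,-0.7, 0,0,0.014,0,0,0,-0.7]' 25; python3 -c "
from h import *
o=status.get_obs();print(o['force'],o['moment'],o['ee_pos'],o['grip_width'])"
```

```text
time_s: 24.95
ee_pos: [0.5014, -0.1006, 0.1605]
eef_rot: [-3.141, -0.0, -0.0]
force: [0.7, 1.9, 1.5]
grip_width: 0.0213
grip_force: 25.0
[0.65273011 1.9375607  1.47098986] [ 0.35489967  0.13368684 -0.01413943] [ 0.50140169 -0.10057978  0.16045064] 0.021271300997773124
time_s: 25.15
ee_pos: [0.5014, -0.1005, 0.1534]
eef_rot: [-3.141, -0.0, -0.0]
force: [0.7, 2.8, -0.5]
grip_width: 0.0214
grip_force: 25.0
[ 0.67769641  2.75428884 -0.47014993] [ 0.57203746  0.14327319 -0.00961311] [ 0.50141265 -0.10050666  0.15338055] 0.021366968360849854
```

```bash
python3 -m pendant '[0,-0.003,0.005,0,0,0,-0.7, 0,-0.003,0.02,0,0,0,-0.7, 0,-0.003,0.035,0,0,0,-0.7, 0,-0.003,0.05,0,0,0,-0.7, 0,-0.003,0.06,0,0,0,-0.7]' 25; python3 -c "
from h import *
o=status.get_obs();print(o['force'],o['moment'],o['ee_pos'],o['grip_width'])"
```

```text
time_s: 25.65
ee_pos: [0.501, -0.0992, 0.1224]
eef_rot: [-3.141, 0.001, -0.0]
force: [-0.0, 0.3, -1.0]
grip_width: 0.0216
grip_force: 25.0
[-0.02959963  0.31171703 -0.99712186] [-0.00600888  0.17919642  0.06362092] [ 0.50102526 -0.09915659  0.12244072] 0.021571958903457686
```

Free of side force. Now the last 5 mm, in small steps.

```bash
python3 -m pendant '[0,0,0.003,0,0,0,-0.7, 0,0,0.006,0,0,0,-0.7, 0,0,0.008,0,0,0,-0.7]'; python3 -m pendant '[0,0,0.001,0,0,0,-0.7, 0,0,0.002,0,0,0,-0.7]'; python3 -c "
from h import *
o=status.get_obs();print(o['force'],o['moment'],o['ee_pos'],o['grip_width'])"
```

```text
time_s: 25.95
ee_pos: [0.5014, -0.0992, 0.1195]
eef_rot: [3.141, -0.0, -0.0]
force: [0.2, -0.1, -1.5]
grip_width: 0.0218
grip_force: 25.0
time_s: 26.15
ee_pos: [0.5014, -0.0992, 0.1186]
eef_rot: [3.141, -0.0, -0.0]
force: [0.9, 0.1, -0.9]
grip_width: 0.0216
grip_force: 25.0
[ 0.85615922  0.1059452  -0.87089354] [-0.01982199  0.17739166 -0.01624221] [ 0.50139254 -0.09920097  0.11857735] 0.021590754946532193
```

```bash
python3 -m pendant '[0,0,0.002,0,0,0,-0.7, 0,0,0.003,0,0,0,-0.7]'; python3 -m pendant '[0,0,0.001,0,0,0,-0.5, 0,0,0.001,0,0,0,-0.35, 0,0,0.001,0,0,0,-0.15, 0,0,0.001,0,0,0,-0.15, 0,0,-0.02,0,0,0,-0.15, 0,0,-0.08,0,0,0,-0.15, 0,0,-0.16,0,0,0,-0.15, 0,0,-0.25,0,0,0,-0.15]'; python3 -m pendant '[-0.1,0,-0.05,0,0,0,0, -0.2,-0.1,-0.05,0,0,0,0, -0.3,-0.2,-0.05,0,0,0,0, -0.35,-0.3,-0.05,0,0,0,0, -0.35,-0.4,-0.05,0,0,0,0, -0.35,-0.5,-0.05,0,0,0,0, -0.35,-0.6,-0.05,0,0,0,0, -0.35,-0.6,-0.05,0,0,0,0]'
python3 - <<'E'
from h import *
a=vision.camera('side');b=vision.camera('top')
A=cv2.resize(cv2.cvtColor(a["pixels"],cv2.COLOR_RGB2BGR)[140:240,240:330],(405,450),interpolation=cv2.INTER_CUBIC)
B=cv2.resize(cv2.cvtColor(b["pixels"],cv2.COLOR_RGB2BGR)[125:290,250:395],(395,450),interpolation=cv2.INTER_CUBIC)
cv2.imwrite("pics/c4.png",np.hstack([A,B]))
print(proj(a,(.5014,-.0992,.1415)),proj(a,(.5014,-.0992,.056)))
for t in('lid','wedge','rule','stone','tape'):print(t,[(round(r['score'],2),r['extent']) for r in silhouettes(t,b)[:1]])
E
```

```text
time_s: 26.35
ee_pos: [0.5015, -0.0992, 0.1176]
eef_rot: [3.141, -0.001, -0.0]
force: [-4.4, 0.5, 9.6]
grip_width: 0.0212
grip_force: 25.0
time_s: 27.15
ee_pos: [0.5008, -0.099, 0.2437]
eef_rot: [-3.141, 0.001, -0.0]
force: [0.6, 0.2, -0.3]
grip_width: 0.04
grip_force: 0.0
time_s: 27.95
ee_pos: [0.3255, 0.2031, 0.2681]
eef_rot: [-3.141, -0.002, 0.0]
force: [1.5, -0.8, -0.0]
grip_width: 0.0468
grip_force: 0.0
[285.48520068 184.31523671] [284.36756456 219.94492695]
lid [(0.79, [264.3, 138.0, 383.4, 211.4])]
wedge [(0.64, [364.4, 236.1, 404.7, 254.8])]
rule [(0.81, [280.5, 253.7, 337.1, 274.0])]
stone [(0.84, [337.8, 263.7, 373.7, 285.5])]
tape [(0.79, [213.9, 192.6, 231.8, 213.4])]
```

View pics/c4.png

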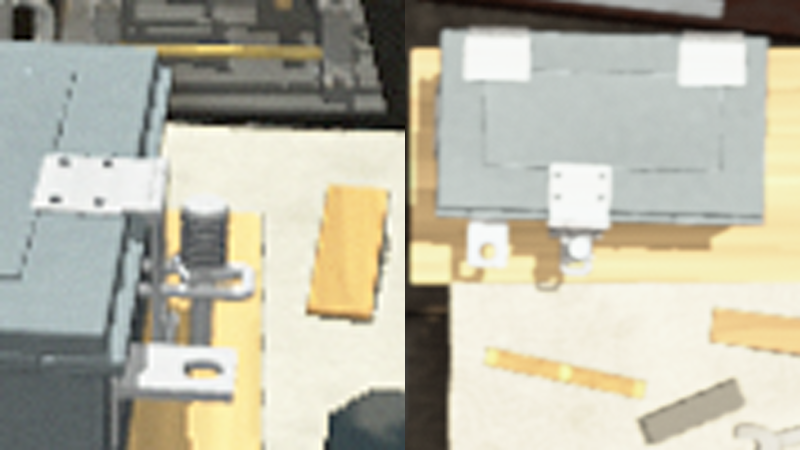

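The pin is seated in the staple: head at crop (205,215), collar on the bars, shank below the loop. The hasp is down, the lid is shut, the lug is empty, and the wedge and other tools are in place. Handing in.

```bash
python3 -c "
from station import order
print(order.hand_in())"
```

```text
the job is handed in; nothing more can be done
None
```

The job is done and handed in at about 28 s: wedge rocked out and laid on the cloth, lid shut, hasp down over the staple, and the small pin dropped home through the loop. In the camera views the box and other tools hadn't moved; the hand-in gave no verdict.

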